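Top up the counter display tray

ROBOT

A 6-joint arm with a two-finger parallel gripper is mounted at the origin on the work surface. World frame = base frame: x ahead of the robot, y to its left, z up, the work surface at z = 0. Lengths are in mm, angles in rad, forces in N, time in s.
With the tool pointing down it reaches from about 300 to 875 mm from the base axis. Payload 6.4 kg.
Tool frame: the origin (TCP) lies midway between the tips of the shut fingers; the grasp point (between the pads) lies 19 mm behind it; z points along the fingers, y is the direction in which the jaws open and shut (so a half turn about z gives the same grasp; the last joint's range is limited). The gripper opens to 85 mm and grips with 20 to 120 N. Pads are 22 mm wide; open, the fingers measure 114 mm over their backs; the gripper's body (76 mm by 85 mm) begins 54 mm behind the grasp point. The pads swing forward as they close: fully open they stand 13 mm farther back than shut.
Start: joints at [-1.453, 0.181, 1.607, -0, 1.354, -0.206], TCP at [182.965, -545.128, 231.288] pointing down, gripper open.
Joint ranges: [-2.99, 2.99], [-0.89, 2.07], [0.3, 2.58], [-1.14, 4.28], [0, 2.63], [-3.12, 3.12]. Speed limits (rad/s): [2.57, 2.57, 3.01, 3.14, 3.14, 3.14].

INTERFACE

Orientations are given as a rotation vector (axis times angle).
In Python, from rig import arm gives the robot as it stands. The module is installed in compiled form; this text tells all that it offers. Calls block until the motion is done:
- arm.movep(position, orientation): joint-space move of the TCP to a pose.
- arm.move_l(position, attitude=None, max_speed=150, threshold=None): straight line of the TCP; attitude=None keeps the orientation; max_speed is the mean speed in mm/s. With threshold (N) it stops when the force on the tool has changed by that much, and returns True; else False.
- arm.set_joints(angles): joint-space move.
- arm.move_gripper(opening, grasp_force=None): finger opening in mm; grasp_force is the grip in N (None keeps the last); returns when the fingers have stopped.
- arm.wait(seconds).
- arm.solve_ik(position, orientation): joint angles nearest the present ones, or None.
- arm.get_obs(): the state.
- arm.snapshot(name): name is "scene" or "side" or "wrist"; returns the picture (420x560x3 uint8, blue, green, red); there is no depth.
- arm.calibration(name): a dict with "mtx" (3x3 intrinsics, pixels), "pose" (4x4, takes a point from camera to world coordinates). Camera axes: x right, y up, looking along -z (the intrinsics and any distortion apply to the point x, -y, -z); pixel columns grow to the right and rows downward; lengths in mm; the calibration is good to about 2 mm. A picture is of the moment at which its call begins: read the wrist's pose just before it. calibration takes no time and is no camera call; for the wrist camera it gives the pose at the moment of the call.
A pose or a line that the arm cannot do raises arm.Unreachable and nothing moves.
- arm.finish_job(): hands the job in, once; it reports no verdict.
Trained networks look in the newest picture that a camera, given by its name, has taken for a name from the list of things; names that differ only in an ending like _2 or _b are one class to them, and where a whole thing is asked for, a point or a joint stands for the part that bears it (a point fixed in the world has none). Each returns a list of dicts, best first, with "p" (0 to 1); they miss things now and then, are a little off and sometimes report something else, mostly with a low value. They report only what shows in the picture. A call takes as long as a camera call.
- arm.recognise(camera, name): "rect" ([left, top, right, bottom] in pixels, round what is visible of it).
- arm.outline_of(camera, name): "pixels" (420x560 bool, what is visible of it) and "rect" ([left, top, right, bottom] in pixels, round what is visible of it).
- arm.landmark_of(camera, name): "location" ([column, row] in pixels: a listed point, or the origin of a listed thing).
The state is a dict: "clock": time; "qpos": joint angles; "qvel": joint speeds; "joint_torque": joint torques, N m; "position": TCP position; "tool_rot": TCP orientation; "contact_force": force on the tool from outside, world axes, zero at the start; "ft_torque": the same for the moment, N m; "width": finger opening in mm.
Only numpy, scipy, OpenCV 4.12 (cv2) and the standard library are available. Lean on these libraries where they do the work, as an engineer would, in place of code of your own. Each camera call takes 0.05 s, during which the arm holds its last target.

TASK

Top up the green display tray on the shop counter: stand the loose red tomato tin, jam jar, tea carton and orange spice tub upright in the tray, each in the lane directly behind the one of its own kind (on the robot's side of it), with the tea carton squared up to its fellow. The blue tin and the honey jar have no lane in this tray: leave them standing where they are, and leave the four items already in the tray in their places.

Things in the scene. Friction and masses are not known exactly. Their poses are not given: they have to be found in the camera images.
- tomato_tin: The one to put away: ring-pull tin, 54 mm diameter, 66 mm high, about 160 g, red label with a yellow band, gold-coloured top. It stands loose on the bare counter. Origin: centre of its underside, z up.
- jam_jar: The one to put away: twist-off glass jar, 56 mm diameter, 72 mm high, about 200 g, dark red jam, white lid. It stands loose on the bare counter. Origin: centre of its underside, z up.
- tea_carton: The one to put away: tea carton standing on end, 42 mm (its x) by 60 mm (its y) by 76 mm high, about 90 g, dark green with a yellow panel on top. It stands loose on the bare counter. Origin: centre of its underside, z up.
- spice_tub: The one to put away: round plastic spice tub, 46 mm diameter, 78 mm high, about 90 g, white and orange with an orange lid. It stands loose on the bare counter. Origin: centre of its underside, z up.
- tomato_tin_front: In the tray, loose, at the customer end of its lane; otherwise same as the loose tomato tin (66 mm high). Origin: centre of its underside, on the lane floor; +x along the lane to the customer, z up. Its fellow goes behind it, towards its -x (robot side). Green tray: four parallel lanes, 86 mm apart, all with their floor 10 mm above the counter.
- jam_jar_front: In the tray, loose, at the customer end of its lane; otherwise same as the loose jam jar (72 mm high). Origin: centre of its underside, on the lane floor; +x along the lane to the customer, z up. Its fellow goes behind it, towards its -x (robot side). Lanes are 83 mm wide between steel dividers 14 mm high above the lane floor.
- tea_carton_front: In the tray, loose, at the customer end of its lane; otherwise same as the loose tea carton (76 mm high). Origin: centre of its underside, on the lane floor; +x along the lane to the customer, z up. Its fellow goes behind it, towards its -x (robot side). The lane's robot end has a lip 10 mm high, 139 mm (+-3) behind this item's centre, in every lane.
- spice_tub_front: In the tray, loose, at the customer end of its lane; otherwise same as the loose spice tub (78 mm high). Origin: centre of its underside, on the lane floor; +x along the lane to the customer, z up. Its fellow goes behind it, towards its -x (robot side). The tray's customer end has a clear lip 26 mm high; its outer side walls rise 23 mm above the floor.
- blue_tin: Look-alike, not for this tray: a tin of the same size as the tomato tin (54 mm diameter, 66 mm high, about 160 g) with a blue label, cream band and plain steel top. Stands loose on the counter. Origin: centre of its underside, z up.
- honey_jar: Look-alike, not for this tray: a jar of the same size as the jam jar (56 mm diameter, 72 mm high, about 220 g) with amber honey and a black lid. Stands loose on the counter. Origin: centre of its underside, z up.

How it is judged:
By the outcome, as a careful person would: the job done as asked, in the order asked, and still so for the second after the job is handed in, with the robot touching nothing.
It also fails if it takes over 99 s, if anything falls off the work surface, if the arm or the gripper's body presses on something with over 40 N, if the wrist force passes 120 N, or if a joint passes its speed limit or range.

## Working session

There is one attempt and no reset: what is moved stays moved. The work goes in short steps, each a Python script; the robot and the scene stay as the last script left them, time stands still between calls to the robot, and variables do not carry over. Pictures are saved under pics/ and viewed, and the job is handed in when it is done.

```bash
mkdir -p pics; ls; python3 - <<'E'
from rig import arm
import cv2,numpy as np
o=arm.get_obs();print(o['clock'],o['position'],o['tool_rot'],o['width'])
for n in ["scene","side","wrist"]:
    c=arm.calibration(n);print(n,{k:np.round(v,3).tolist() for k,v in c.items()})
    im=arm.snapshot(n);cv2.imwrite(f"pics/{n}0.png",im)
E
```

```text
pics
0.0 [ 182.88817021 -544.53944821  230.35868323] [-3.09871523e+00 -5.06132705e-01 -1.21956010e-04] 85.035748506539
scene {'mtx': [[389.759, 0.0, 286.299], [0.0, 389.759, 211.828], [0.0, 0.0, 1.0]], 'pose': [[0.15, -0.783, 0.603, 1177.856], [0.989, 0.118, -0.093, -109.525], [0.002, 0.61, 0.792, 777.529], [0.0, 0.0, 0.0, 1.0]]}
side {'mtx': [[488.651, 0.0, 275.967], [0.0, 488.651, 201.695], [0.0, 0.0, 1.0]], 'pose': [[-0.927, 0.265, -0.267, 296.259], [-0.376, -0.681, 0.629, 649.57], [-0.015, 0.683, 0.73, 848.402], [0.0, 0.0, 0.0, 1.0]]}
wrist {'mtx': [[335.222, 0.0, 281.314], [0.0, 335.222, 213.756], [0.0, 0.0, 1.0]], 'pose': [[0.318, 0.91, 0.265, 250.302], [-0.948, 0.306, 0.087, -522.111], [-0.002, -0.279, 0.96, 372.223], [0.0, 0.0, 0.0, 1.0]]}
```

View pics/scene0.png

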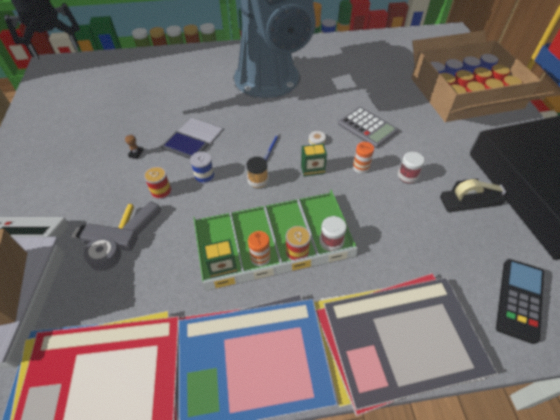

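View pics/side0.png

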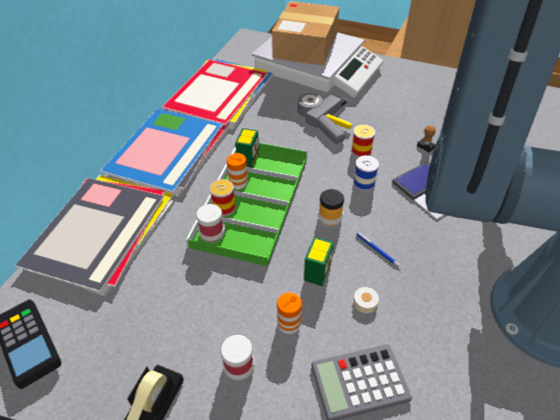

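View pics/wrist0.png

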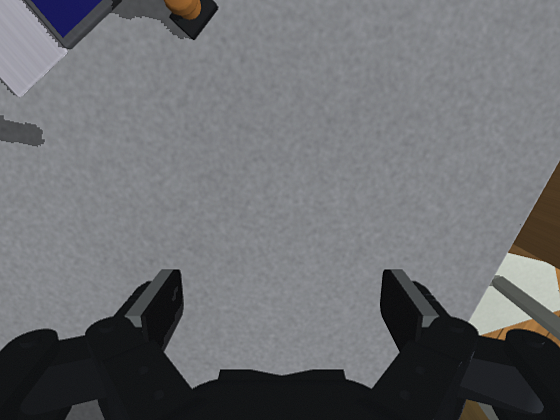

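```bash
cat > vis.py <<'E'
from rig import arm
import cv2,numpy as np
from scipy.optimize import minimize
H=dict(tomato_tin=(27,66),jam_jar=(28,72),tea_carton=((21,30),76),spice_tub=(23,78),blue_tin=(27,66),honey_jar=(28,72))
NAMES=["tomato_tin","jam_jar","tea_carton","spice_tub"]
def proj(P,c):
    T=np.linalg.inv(c['pose']);q=np.c_[P,np.ones(len(P))]@T.T
    q=q[:,:3]*[1,-1,-1];u=q@np.array(c['mtx']).T
    return u[:,:2]/u[:,2:]
def ray(px,c,z):
    d=np.linalg.inv(c['mtx'])@[px[0],px[1],1];d=d*[1,-1,-1]
    R=np.array(c['pose']);d=R[:3,:3]@d;o=R[:3,3]
    return (o+d*(z-o[2])/d[2])[:2]
def model(name,x,y,z,yaw=0):
    g,h=H[name]
    if np.isscalar(g):
        t=np.linspace(0,2*np.pi,40,endpoint=False);b=np.c_[g*np.cos(t),g*np.sin(t)]
    else:
        b=np.array([[1,1],[-1,1],[-1,-1],[1,-1]])*g
        b=b@np.array([[np.cos(yaw),np.sin(yaw)],[-np.sin(yaw),np.cos(yaw)]])
    b=b+[x,y]
    return np.r_[np.c_[b,np.full(len(b),z)],np.c_[b,np.full(len(b),z+h)]]
def mask(name,p,z,c):
    u=proj(model(name,p[0],p[1],z,p[2] if len(p)>2 else 0),c)
    hull=cv2.convexHull(u.astype(np.float32))
    m=np.zeros((420,560),np.uint8)
    cv2.fillConvexPoly(m,np.round(hull*16).astype(np.int32),255,cv2.LINE_AA,4)
    return cv2.GaussianBlur(m.astype(np.float32)/255,(0,0),1.0)
def fit(name,obs,p0,z):
    # obs: list of (boolmask, calib)
    obs=[(cv2.GaussianBlur(m.astype(np.float32),(0,0),1.0),c) for m,c in obs]
    def cost(p): return sum(np.abs(mask(name,p,z,c)-m).sum()/m.sum() for m,c in obs)
    p0=np.array(p0,float)
    S=np.vstack([p0]+[p0+np.eye(len(p0))[i]*(8 if i<2 else .25) for i in range(len(p0))])
    r=minimize(cost,p0,method='Nelder-Mead',options=dict(initial_simplex=S,xatol=.05,fatol=1e-4))
    return r.x,r.fun
E
python3 - <<'E'
from vis import *
import pickle
res={}
for cam in ["scene","side"]:
    arm.snapshot(cam); c=arm.calibration(cam)
    for n in NAMES+[k+"_front" for k in NAMES]+["blue_tin","honey_jar"]:
        o=arm.outline_of(cam,n); l=arm.landmark_of(cam,n)
        res[cam,n]=(o,l,c)
        z=10 if 'front' in n else 0
        print(cam,n,[(round(d['p'],2),np.round(d['rect']).tolist(),int(d['pixels'].sum())) for d in o[:3]],[(round(d['p'],2),np.round(d['location']).tolist(),np.round(ray(d['location'],c,z)).tolist()) for d in l[:2]])
pickle.dump(res,open('res.pkl','wb'))
print(arm.get_obs()['clock'])
E
```

```text
scene tomato_tin [] [(0.93, [163.0, 192.0], [474.0, -329.0])]
scene jam_jar [(0.72, [396.0, 155.0, 425.0, 186.0], 703)] []
scene tea_carton [(0.62, [301.0, 139.0, 328.0, 174.0], 739)] [(0.75, [314.0, 165.0], [435.0, 83.0]), (0.17, [220.0, 271.0], [730.0, -192.0])]
scene spice_tub [(0.94, [353.0, 142.0, 372.0, 172.0], 499)] [(0.81, [359.0, 168.0], [466.0, 201.0]), (0.5, [328.0, 244.0], [696.0, 64.0])]
scene tomato_tin_front [(0.97, [285.0, 226.0, 310.0, 260.0], 730)] [(0.89, [298.0, 252.0], [713.0, -11.0])]
scene jam_jar_front [(0.69, [318.0, 216.0, 344.0, 254.0], 789)] []
scene tea_carton_front [(0.64, [203.0, 241.0, 238.0, 280.0], 1009)] [(0.74, [222.0, 270.0], [735.0, -185.0]), (0.63, [407.0, 181.0], [540.0, 313.0])]
scene spice_tub_front [(0.6, [252.0, 232.0, 274.0, 264.0], 660)] [(0.7, [263.0, 257.0], [713.0, -92.0])]
scene blue_tin [(0.79, [191.0, 152.0, 214.0, 181.0], 573)] [(0.97, [205.0, 176.0], [433.0, -219.0])]
scene honey_jar [(0.73, [247.0, 156.0, 267.0, 193.0], 643), (0.59, [319.0, 218.0, 347.0, 251.0], 748)] []
side tomato_tin [(0.62, [351.0, 125.0, 377.0, 159.0], 619)]
[... 479 characters left out ...]
.0], 682), (0.52, [319.0, 187.0, 344.0, 229.0], 758)] [(0.71, [224.0, 208.0], [709.0, -11.0])]
side jam_jar_front [(0.85, [195.0, 206.0, 223.0, 248.0], 843)] [(0.64, [212.0, 233.0], [698.0, 68.0]), (0.54, [290.0, 321.0], [459.0, 207.0])]
side tea_carton_front [(0.95, [235.0, 129.0, 260.0, 166.0], 635)] [(0.73, [248.0, 159.0], [725.0, -184.0])]
side spice_tub_front [(0.94, [225.0, 150.0, 246.0, 188.0], 621)] [(0.95, [237.0, 180.0], [719.0, -106.0])]
side blue_tin [(0.97, [355.0, 157.0, 378.0, 192.0], 696), (0.58, [208.0, 178.0, 236.0, 217.0], 725)] [(0.68, [364.0, 184.0], [427.0, -214.0])]
side honey_jar [(0.78, [322.0, 185.0, 343.0, 230.0], 813)] [(0.78, [332.0, 216.0], [469.0, -85.0])]
2.25
```

```bash
python3 - <<'E'
from vis import *
import pickle
res=pickle.load(open('res.pkl','rb'))
G=dict(tomato_tin=(472,-335),jam_jar=(514,324),tea_carton=(440,79,0),spice_tub=(464,203),tomato_tin_front=(711,-11),jam_jar_front=(700,63),tea_carton_front=(730,-188,0),spice_tub_front=(716,-98),blue_tin=(430,-217),honey_jar=(469,-85))
out={}
for n,p0 in G.items():
    k=n.replace('_front','');z=10 if 'front' in n else 0
    ob={c:(res[c,n][0][0]['pixels'],res[c,n][2]) for c in ["scene","side"] if res[c,n][0]}
    s=n+': '
    starts=[p0] if len(p0)==2 else [(p0[0],p0[1],a) for a in (-1.2,-.6,0,.6,1.2)]
    for cs in [[c] for c in ob]+[list(ob)]:
        b=min((fit(k,[ob[c] for c in cs],q,z) for q in starts),key=lambda r:r[1])
        s+=f"{cs} {np.round(b[0],2).tolist()} {b[1]/len(cs):.3f}; "
    out[n]=b[0];print(s)
pickle.dump(out,open('fit.pkl','wb'))
im=np.hstack([cv2.imread('pics/scene0.png'),cv2.imread('pics/side0.png')])
for n,p in out.items():
    k=n.replace('_front','');z=10 if 'front' in n else 0
    for i,c in enumerate(["scene","side"]):
        u=proj(model(k,p[0],p[1],z,p[2] if len(p)>2 else 0),res[c,"tea_carton"][2])+[560*i,0]
        cv2.polylines(im,[cv2.convexHull(u.astype(np.float32)).astype(np.int32)],True,(255,0,255),1)
cv2.imwrite('pics/fitA.png',im[100:300,120:520].repeat(2,0).repeat(2,1));cv2.imwrite('pics/fitB.png',im[100:400,560+170:560+420].repeat(2,0).repeat(2,1))
E
```

```text
tomato_tin: ['side'] [470.25, -332.96] 0.146; ['side'] [470.25, -332.96] 0.146; 
jam_jar: ['scene'] [515.45, 323.55] 0.091; ['side'] [518.25, 319.32] 0.201; ['scene', 'side'] [516.12, 323.11] 0.150; 
tea_carton: ['scene'] [451.42, 74.79, -0.16] 0.117; ['side'] [451.17, 74.31, 0.09] 0.075; ['scene', 'side'] [451.02, 74.08, 0.07] 0.123; 
spice_tub: ['scene'] [460.2, 210.2] 0.186; ['side'] [464.09, 207.51] 0.123; ['scene', 'side'] [463.43, 207.34] 0.156; 
tomato_tin_front: ['scene'] [708.04, -11.58] 0.146; ['side'] [712.46, -15.21] 0.262; ['scene', 'side'] [710.8, -12.36] 0.209; 
jam_jar_front: ['scene'] [699.46, 70.01] 0.162; ['side'] [699.9, 65.19] 0.237; ['scene', 'side'] [700.63, 69.8] 0.203; 
tea_carton_front: ['scene'] [726.14, -184.68, 0.11] 0.095; ['side'] [728.77, -189.45, 0.33] 0.300; ['scene', 'side'] [727.44, -185.78, 0.28] 0.219; 
spice_tub_front: ['scene'] [712.62, -96.95] 0.145; ['side'] [714.79, -99.38] 0.172; ['scene', 'side'] [713.65, -96.85] 0.159; 
blue_tin: ['scene'] [427.13, -218.51] 0.165; ['side'] [430.25, -220.54] 0.143; ['scene', 'side'] [431.88, -220.14] 0.157; 
honey_jar: ['scene'] [469.29, -77.2] 0.149; ['side'] [473.15, -80.32] 0.199; ['scene', 'side'] [471.5, -77.77] 0.178;
```

View pics/fitA.png

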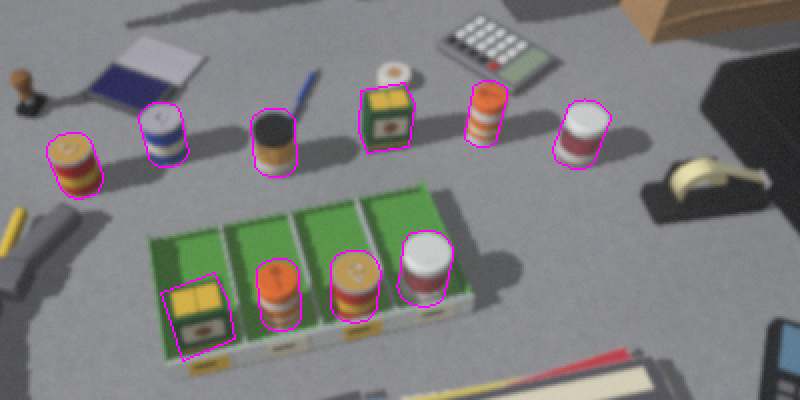

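View pics/fitB.png

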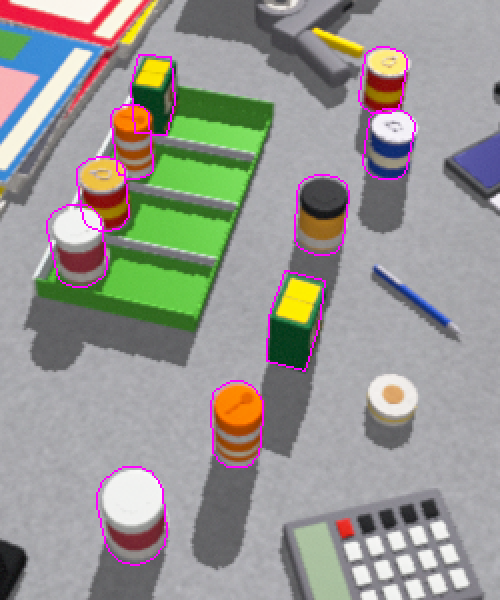

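```bash
cat >> vis.py <<'E'
def rv(yaw):  # tool down, tool x at angle yaw
    a=yaw/2; return np.pi*np.array([np.cos(a),np.sin(a),0])
def st(t=''):
    o=arm.get_obs();print(t,'t=%.2f'%o['clock'],np.round(o['position'],1),'w=%.1f'%o['width'],'F',np.round(o['contact_force'],1));return o
E
python3 - <<'E'
from vis import *
import pickle
arm.movep([600,-60,330],rv(0.1)); st()
c=arm.calibration("wrist");im=arm.snapshot("wrist");st()
cv2.imwrite('pics/tray1.png',im)
res={}
for n in [k+"_front" for k in NAMES]:
    res[n]=arm.outline_of("wrist",n); print(n,[(round(d['p'],2),np.round(d['rect']).tolist()) for d in res[n]])
pickle.dump((c,res),open('tray.pkl','wb'));st()
E
```

```text
t=4.56 [599.8 -60.9 329.8] w=85.4 F [ 0.7  0.4 -0.2]
 t=4.61 [599.8 -60.9 329.8] w=85.1 F [-0.8  0.  -1. ]
tomato_tin_front [(0.97, [224.0, 49.0, 274.0, 103.0]), (0.56, [0.0, 182.0, 33.0, 228.0])]
jam_jar_front [(0.9, [149.0, 50.0, 210.0, 106.0])]
tea_carton_front [(0.89, [363.0, 52.0, 438.0, 103.0])]
spice_tub_front [(0.95, [303.0, 56.0, 348.0, 102.0])]
 t=4.81 [599.9 -60.6 329.9] w=85.5 F [ 0.2 -0.1 -0.4]
```

View pics/tray1.png

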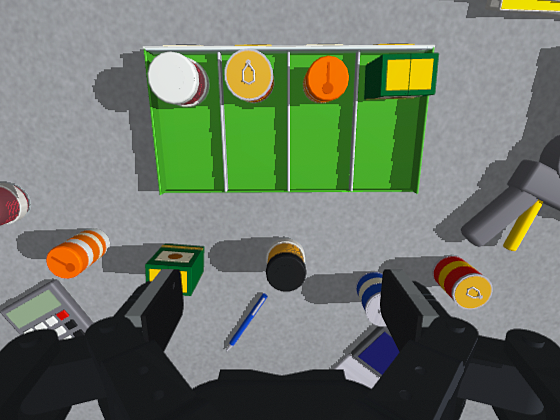

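```bash
python3 - <<'E'
from vis import *
import pickle
c,res=pickle.load(open('tray.pkl','rb'))
im=cv2.imread('pics/tray1.png')
hsv=cv2.cvtColor(im,cv2.COLOR_BGR2HSV)
white=(hsv[...,1]<60)&(hsv[...,2]>150)
for x0 in (224,288.5,352.5):
    P=[]
    for r in range(112,186):
        cols=np.arange(int(x0)-7,int(x0)+8);w=white[r,cols]
        if w.any(): P.append(ray((cols[w].mean(),r),c,24))
    P=np.array(P);f=np.polyfit(P[:,0],P[:,1],1);print('div',np.round(f,4),'y at 660',np.polyval(f,660).round(1),len(P))
P=[ray((x,r),c,20) for x,r in ((165,191),(255,191),(320,191),(410,192))];print('rear lip',np.round(P,1).tolist())
print('front lip',np.round([ray(p,c,36) for p in ((150,48),(430,48))],1).tolist())
g=dict(pickle.load(open('fit.pkl','rb')))
out={}
for n in res:
    k=n[:-6]
    p0=g[n][:2] if 'tea' not in n else g[n]
    b=min((fit(k,[(res[n][0]['pixels'],c)],q,10) for q in ([p0] if len(p0)==2 else [(p0[0],p0[1],a) for a in (-.3,0,.1,.3)])),key=lambda r:r[1])
    out[n]=b[0];print(n,np.round(b[0],3),round(b[1],3))
for n,p in out.items():
    u=proj(model(n[:-6],p[0],p[1],10,p[2] if len(p)>2 else 0),c)
    cv2.polylines(im,[cv2.convexHull(u.astype(np.float32)).astype(np.int32)],True,(255,0,255),1)
cv2.imwrite('pics/trayfit.png',im[30:210,80:460].repeat(2,0).repeat(2,1))
pickle.dump(out,open('front.pkl','wb'))
E
```

```text
div [  0.1049 -47.9397] y at 660 21.3 74
div [ 1.047000e-01 -1.329891e+02] y at 660 -63.9 74
div [ 1.022000e-01 -2.175793e+02] y at 660 -150.1 74
rear lip [[556.3, 96.0], [568.4, -27.2], [577.2, -116.2], [588.0, -239.7]]
front lip [[732.1, 108.6], [764.6, -220.9]]
tomato_tin_front [710.421 -13.821] 0.069
jam_jar_front [696.444  66.652] 0.17
tea_carton_front [ 7.26821e+02 -1.84724e+02  1.44000e-01] 0.048
spice_tub_front [712.715 -97.729] 0.132
```

View pics/trayfit.png

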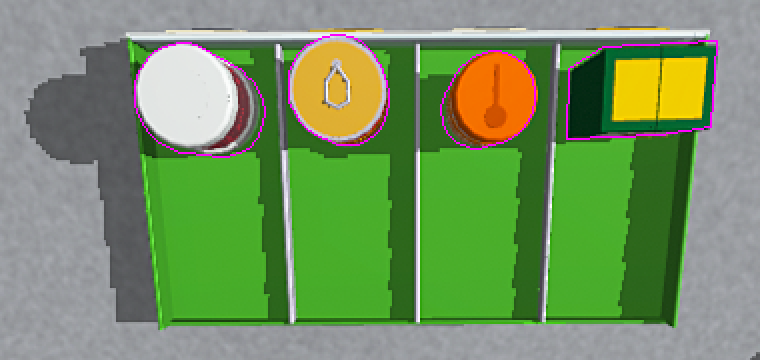

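```bash
python3 - <<'E'
from vis import *
import pickle
c,res=pickle.load(open('tray.pkl','rb'))
im=cv2.imread('pics/tray1.png');hsv=cv2.cvtColor(im,cv2.COLOR_BGR2HSV)
def yaw(sl,z):
    m=np.zeros(im.shape[:2],bool);m[sl]=((abs(hsv[...,0].astype(int)-26)<8)&(hsv[...,1]>150)&(hsv[...,2]>150))[sl]
    m=cv2.morphologyEx(m.astype(np.uint8),cv2.MORPH_CLOSE,np.ones((5,5)))
    cs,_=cv2.findContours(m,cv2.RETR_EXTERNAL,cv2.CHAIN_APPROX_NONE);k=max(cs,key=cv2.contourArea)[:,0]
    P=np.array([ray(p,c,z) for p in k]);r=cv2.minAreaRect(P.astype(np.float32));b=cv2.boxPoints(r)
    e=max((b[1]-b[0],b[2]-b[1]),key=np.linalg.norm)
    print('centre',np.round(r[0],1),'size',np.round(r[1],1),'long axis yaw(-90)',(np.arctan2(e[1],e[0])-np.pi/2+np.pi/2)%np.pi-np.pi/2)
yaw(np.s_[45:110,360:440],86)
E
```

```text
centre [ 726.6 -185.3] size [30.2 48.1] long axis yaw(-90) 0.12966633
```

```bash
cat >> vis.py <<'E'
def look(name,x,y,yaw=0.1,z=250,tag='a',p0=None):
    arm.movep([x-25,y,z],rv(yaw)); arm.wait(0.15)
    c=arm.calibration("wrist");im=arm.snapshot("wrist")
    o=arm.outline_of("wrist",name)
    best=None
    for d in o:
        p0=(x,y) if name!='tea_carton' else None
        qs=[(x,y)] if name!='tea_carton' else [(x,y,a) for a in (-.4,-.1,.2,.5)]
        b=min((fit(name,[(d['pixels'],c)],q,0) for q in qs),key=lambda r:r[1])
        print(name,round(d['p'],2),np.round(d['rect']),np.round(b[0],2),round(b[1],3))
        if best is None: best=b[0]
    if best is not None:
        u=proj(model(name,best[0],best[1],0,best[2] if len(best)>2 else 0),c)
        cv2.polylines(im,[cv2.convexHull(u.astype(np.float32)).astype(np.int32)],True,(255,0,255),1)
    cv2.imwrite(f'pics/look_{name}_{tag}.png',im);st()
    return best
def pick(x,y,yaw,tcp,force):
    arm.movep([x,y,tcp+110],rv(yaw))
    arm.move_l([x,y,tcp],max_speed=120,threshold=12)
    st('down');arm.move_gripper(20,force);st('grip');arm.wait(.1)
    arm.move_l([x,y,tcp+110],max_speed=150);st('lift')
def place(x,y,yaw,tcp,w):
    # tcp: nominal contact height of TCP in world
    arm.movep([x,y,tcp+100],rv(yaw));st('above')
    arm.move_l([x,y,tcp+8],max_speed=120)
    hit=arm.move_l([x,y,tcp-2],max_speed=20,threshold=4);st('touch %s'%hit)
    arm.move_gripper(w);arm.wait(.1)
    o=st('open');arm.move_l([x,y,tcp+110],max_speed=150);st('up')
E
python3 - <<'E'
from vis import *
print(look('tomato_tin',471,-333))
E
```

```text
tomato_tin 0.83 [260. 138. 313. 196.] [ 468.89 -333.44] 0.086
 t=6.28 [ 446.8 -332.3  250.3] w=85.2 F [0.9 0.2 0.4]
[ 468.89134169 -333.44441056]
```

View pics/look_tomato_tin_a.png

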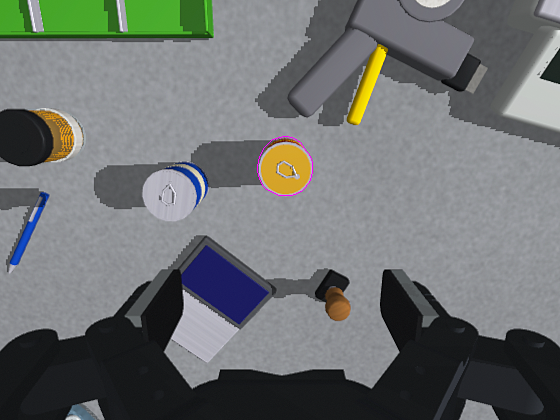

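```bash
python3 - <<'E'
from vis import *
pick(469,-333.4,0.103,24,40)
E
```

```text
down t=7.89 [ 469.6 -334.    24.9] w=85.6 F [-0.8  0.3  0.2]
grip t=8.29 [ 469.4 -333.9   24.9] w=53.3 F [-1.2  1.1  4.9]
lift t=9.28 [ 468.3 -332.7  132.8] w=53.4 F [-0.4  0.7 -2.1]
```

```bash
python3 - <<'E'
from vis import *
place(648.7,-21,0.103,34,68)
print(look('jam_jar',516,323))
E
```

```text
above t=10.62 [648.4 -22.3 133.8] w=53.0 F [-0.1  0.2 -2.4]
touch True t=11.97 [649.1 -21.   34.9] w=53.4 F [-0.2 -0.4  4.3]
open t=12.37 [647.9 -20.8  33.4] w=68.1 F [ 0.2  0.2 -0.1]
up t=13.25 [647.9 -20.8 142.8] w=68.1 F [-0.2  0.6  0.2]
jam_jar 0.97 [255. 133. 314. 196.] [517.45 322.13] 0.103
 t=14.96 [491.5 322.2 249.6] w=67.6 F [-0.1 -0.2 -0. ]
[517.44894028 322.13402557]
```

View pics/look_jam_jar_a.png

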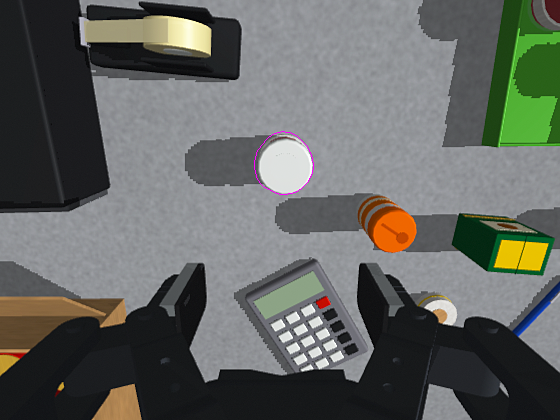

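```bash
python3 - <<'E'
from vis import *
arm.move_gripper(85)
pick(517.4,322.1,0.103,30,40)
if arm.get_obs()['width']>50:
    place(632.7,60.9,0.103,40,65)
    c=arm.calibration("wrist");im=arm.snapshot("wrist");cv2.imwrite('pics/after2.png',im)
    print(look('tea_carton',450,75))
E
```

```text
down t=16.87 [518.2 322.4  31. ] w=85.2 F [-0.5 -0.2  0.1]
grip t=17.25 [518.2 322.4  31.1] w=55.2 F [-0.2  0.4  5. ]
lift t=18.23 [516.5 321.7 138.7] w=55.0 F [ 0.4 -0.1 -2. ]
above t=19.33 [632.1  62.2 139.5] w=54.9 F [-1.1 -0.6 -1.6]
touch True t=20.68 [633.2  60.8  41.1] w=54.8 F [ 0.2 -0.8  3.9]
open t=21.03 [632.   60.9  39.6] w=64.9 F [-0.2 -0.4 -0.6]
up t=21.92 [631.9  61.  148.9] w=65.1 F [-0.4  0.2  0.3]
tea_carton 0.62 [253. 132. 319. 190.] [451.56  73.47  -0.  ] 0.067
tea_carton 0.59 [297.   0. 335.   9.] [459.78  84.46   0.9 ] 19.072
 t=23.13 [425.4  74.8 249.4] w=64.5 F [-0.5  0.7  0.6]
[ 4.51555215e+02  7.34665508e+01 -3.01616734e-03]
```

View pics/look_tea_carton_a.png

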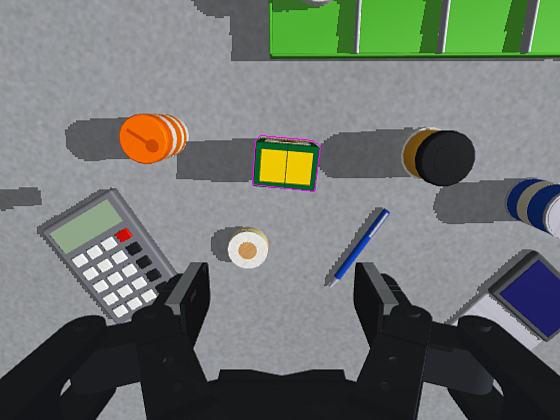

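View pics/after2.png

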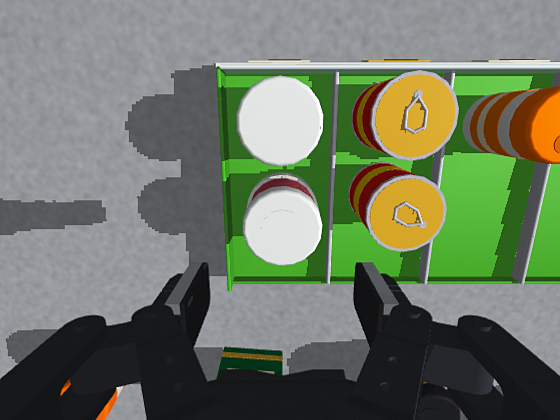

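```bash
python3 - <<'E'
from vis import *
arm.move_gripper(85)
pick(451.5,73.5,-0.003,32,35)
if arm.get_obs()['width']>55:
    place(676.9,-190.5,0.133,42,72)
    c=arm.calibration("wrist");im=arm.snapshot("wrist");cv2.imwrite('pics/after3.png',im)
    print(look('spice_tub',463,207))
E
```

```text
down t=25.06 [452.3  73.4  32.9] w=85.1 F [-0.1 -0.7 -0.5]
grip t=25.42 [452.4  73.4  32.9] w=59.8 F [-1.4 -0.2  6.4]
lift t=26.40 [450.7  73.6 141.1] w=59.7 F [-0.4 -0.4 -0.2]
above t=27.71 [ 676.5 -189.1  141.7] w=59.4 F [ 0.2  0.1 -0.7]
touch True t=29.05 [ 677.4 -190.9   42.9] w=60.0 F [-0.1 -0.5  3.7]
open t=29.43 [ 676.2 -190.2   41.4] w=72.1 F [-0.   0.2  0.4]
up t=30.32 [ 676.1 -190.2  150.7] w=71.9 F [ 0.  -0.1 -1.4]
spice_tub 0.92 [259. 140. 309. 190.] [464.91 207.27] 0.121
 t=32.35 [438.4 206.5 249.8] w=72.0 F [ 0.1  0.2 -1. ]
[464.90699005 207.26893616]
```

View pics/look_spice_tub_a.png

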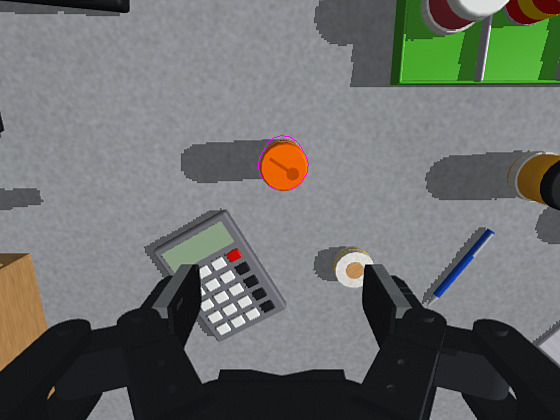

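View pics/after3.png

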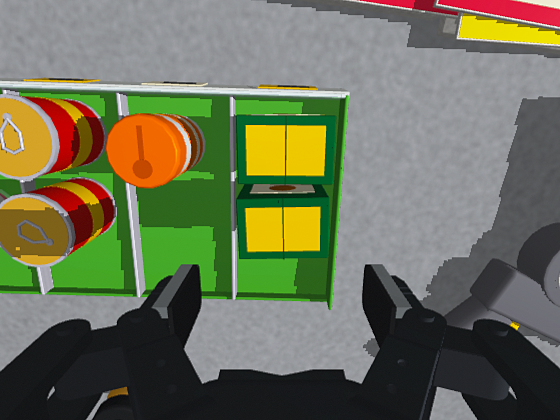

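```bash
python3 - <<'E'
from vis import *
arm.move_gripper(85)
pick(464,207.3,0.103,32,30)
if arm.get_obs()['width']>40:
    place(658.8,-104.5,0.103,42,57)
    arm.movep([600,-60,330],rv(0.1));arm.wait(.2)
    c=arm.calibration("wrist");im=arm.snapshot("wrist");cv2.imwrite('pics/final.png',im)
    import pickle;res={}
    for n in NAMES: res[n]=arm.outline_of("wrist",n)+arm.outline_of("wrist",n+"_front")
    pickle.dump((c,res),open('final.pkl','wb'))
    cv2.imwrite('pics/final_side.png',arm.snapshot("side"));cv2.imwrite('pics/final_scene.png',arm.snapshot("scene"))
    st()
E
```

```text
down t=34.23 [464.8 207.5  32.9] w=85.0 F [0.2 0.8 0.2]
grip t=34.67 [464.4 207.4  32.6] w=45.1 F [-1.5 -0.   6.6]
lift t=35.66 [463.2 207.1 141. ] w=45.4 F [ 0.1  0.6 -1.2]
above t=37.03 [ 658.4 -102.9  141.8] w=45.1 F [-0.5  1.2 -1.8]
touch True t=38.38 [ 659.2 -104.8   42.5] w=45.1 F [-0.2  0.5  4.3]
open t=38.76 [ 658.1 -104.3   41.1] w=57.2 F [ 0.1  0.1 -0.9]
up t=39.64 [ 658.  -104.3  150.8] w=57.2 F [-0.   0.3  0. ]
 t=41.18 [600.  -60.  330.1] w=57.2 F [-0.1 -0.6 -0. ]
```

View pics/final.png

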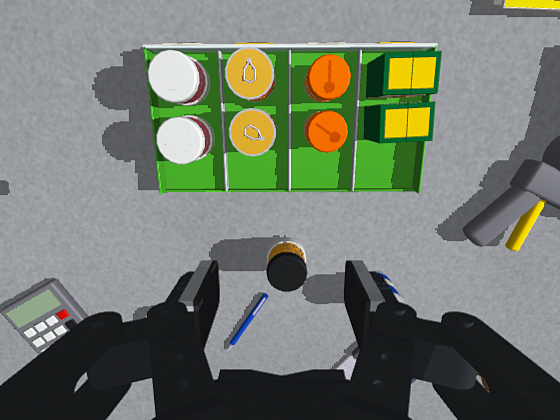

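View pics/final_side.png

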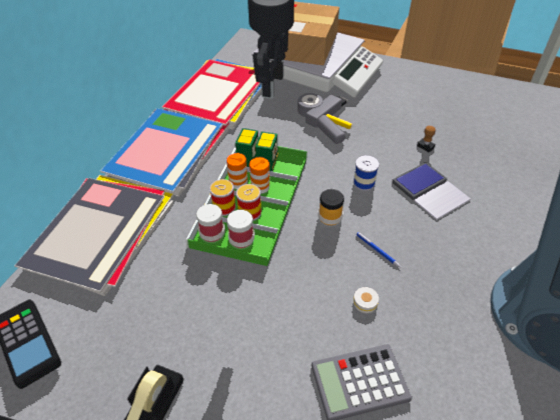

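```bash
python3 - <<'E'
from vis import *
import pickle
c,res=pickle.load(open('final.pkl','rb'));f=pickle.load(open('front.pkl','rb'))
T=dict(tomato_tin=(648,-21),jam_jar=(632,61),tea_carton=(676,-190,.13),spice_tub=(658,-104))
for n in NAMES:
    for d in res[n]:
        b=min((fit(n,[(d['pixels'],c)],q,10) for q in (T[n],f[n+'_front'])),key=lambda r:r[1])
        print(n,round(d['p'],2),np.round(d['rect']),np.round(b[0],3),round(b[1],3))
im=cv2.imread('pics/final.png');hsv=cv2.cvtColor(im,cv2.COLOR_BGR2HSV)
m=np.zeros(im.shape[:2],np.uint8);s=np.s_[40:200,355:440]
m[s]=((abs(hsv[...,0].astype(int)-26)<8)&(hsv[...,1]>150)&(hsv[...,2]>150))[s]
m=cv2.morphologyEx(m,cv2.MORPH_CLOSE,np.ones((5,5)))
for k in cv2.findContours(m,cv2.RETR_EXTERNAL,cv2.CHAIN_APPROX_NONE)[0]:
    if cv2.contourArea(k)<200: continue
    P=np.array([ray(p,c,86) for p in k[:,0]]);r=cv2.minAreaRect(P.astype(np.float32));b=cv2.boxPoints(r)
    e=max((b[1]-b[0],b[2]-b[1]),key=np.linalg.norm);print('tea',np.round(r[0],1),np.round(r[1],1),np.arctan2(e[1],e[0])%np.pi-np.pi/2)
E
```

```text
tomato_tin 0.9 [228. 109. 278. 156.] [647.836 -21.42 ] 0.07
tomato_tin 0.54 [378. 272. 404. 303.] [634.988 -57.289] 11.579
tomato_tin 0.86 [225.  47. 274. 101.] [709.813 -13.789] 0.072
tomato_tin 0.4 [305. 111. 347. 152.] [ 655.023 -102.78 ] 0.348
tomato_tin 0.31 [366.  49. 444. 101.] [634.983 -57.285] 1.573
jam_jar 0.63 [148.  48. 210. 108.] [698.009  66.614] 0.118
tea_carton 0.88 [363.  96. 436. 144.] [ 6.76805e+02 -1.89623e+02  1.71000e-01] 0.084
tea_carton 0.77 [366.  52. 441. 100.] [ 7.26338e+02 -1.84365e+02  1.51000e-01] 0.054
spice_tub 0.95 [303. 112. 347. 150.] [ 658.534 -103.12 ] 0.081
spice_tub 0.89 [302.  55. 352.  99.] [713.675 -98.536] 0.092
tea [ 676.2 -190.5] [30.2 48.1] 0.15069807
tea [ 726.5 -185.2] [30.2 48.1] 0.12823546
```

```bash
python3 - <<'E'
from vis import *
arm.wait(0.3);st();print(arm.finish_job())
E
```

```text
t=41.48 [600.  -60.  330.1] w=57.1 F [-0.2 -0.1  0.7]
the job is handed in; nothing more can be done
None
```

I put the tomato tin, jam jar, tea carton and spice tub in the tray in that order and handed the job in at 41.5 s of the 99 s. Each stands upright in its lane behind its fellow.

| Item | Gap to its fellow | How checked |
|---|---|---|
| Tomato tin | about 8 mm | wrist picture after placing |
| Jam jar | about 8 mm | aimed for, not measured |
| Tea carton | about 8 mm | wrist picture after placing |
| Spice tub | about 9 mm | wrist picture after placing |

- **Tea carton:** the last measurement puts it about 0.02 rad (just over 1°) off square to its fellow.
- **Items already in the tray:** the four measured within about 2 mm of where they started.
- **Blue tin and honey jar:** both look undisturbed in the last side picture; I did not re-measure them.
- **Jam jar:** the network missed the newly placed jar in the last wrist picture. I confirmed it upright in its lane only by eye, in the wrist and side pictures.
- **False detections:** for the tomato tin it also reported three spurious low-confidence hits, which I discarded because they fitted the tin's shape badly.

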